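# Lay a rinsed deep pot down on the plant tray

### The arm

A 6-joint arm with a two-finger parallel gripper is mounted at the origin on the work surface. World frame = base frame: x ahead of the robot, y to its left, z up, the work surface at z = 0. Lengths are in m, angles in degrees, forces in N, time in s.
With the tool pointing down it reaches from about 0.4 to 0.825 m from the base axis. Payload 7 kg.
Tool frame: the origin (TCP) lies at the very end of the fingers, on their centre line; the grasp point (between the pads) lies 19 mm behind it (ctrl.pinch_z is the distance from the TCP to the grasp point, in m); z points along the fingers, x is the direction in which the jaws open and shut, and the axes are right-handed (so a half turn about z gives the same grasp; the last joint's range is limited). The gripper opens to 88 mm and grips with 3 to 60 N. Pads are 19 mm wide; open, the fingers measure 130 mm over their backs; the gripper's body (78 mm by 193 mm) begins 47 mm behind the grasp point.
Start: joints at [-60.671, 20.546, 0.682, 0, -70.136, -16.507], TCP at [0.15, -0.658, 0.227] pointing down, gripper open.
Joint ranges: [-176.03, 176.03], [-82.01, 121.73], [-58.28, 71.71], [-173.87, 95.51], [-174.79, -0.11], [-173.66, 173.66]. Speed limits (degrees/s): [136.94, 136.94, 172.46, 180, 180, 180].

### API

Orientations are given as [roll, pitch, yaw] about the fixed x, y, z axes, in that order (R = Rz(yaw) Ry(pitch) Rx(roll)).
In Python, from plant import ctrl gives the robot as it stands.
- The arm moves only by the tool carry_out, never from a script. Its argument "increments" is a list of rows, each a list of 7 numbers: the turn, a rotation vector about the world's x, y, z in degrees, then the shift along the world's x, y, z in mm, then the closure, from 0 (fully open) to 1 (shut). In form: [[ax, ay, az, dx, dy, dz, grip], ...]. A call has 1 to 20 rows; each row is the pose to reach, as a shift and turn from the pose commanded when the call began; what a row does not reach only later rows make up. A row lasts 1/8 s, in which the tool goes at most 62.5 mm and 10.7 degrees, less where a joint would pass 70% of its speed; a pose out of reach is approached as far as the arm can. A call with a gripper value outside its range is refused whole. The fingers move at their own pace and stop on an object; the grip force is fixed at half the most. Time passes only in rows, so rows that repeat a pose let the fingers close. It gives the time, the measured TCP pose, the force and the opening at its end, in the units of the state.
- ctrl.get_obs(): the state, without advancing time (a new reading comes with each control period).
- ctrl.snapshot(name): name is "scene" or "top" or "wrist"; returns a dict with "pixels" (480x640x3 uint8, blue, green, red), "intrinsics" (3x3 intrinsics, pixels), "rvec" (rotation vector, rad) and "tvec" (3), from world to camera coordinates, as OpenCV has them; the wrist camera has in their place "hand_eye" (4x4, takes a point from camera to tool coordinates, whose origin is the TCP and whose axes are the tool frame's). Camera axes: x right, y down, z forward; pixel columns grow to the right and rows downward; lengths in m; the calibration is good to about 2 mm. A picture is of the moment at which its call begins: read the wrist's pose just before it. There is no depth.
- ctrl.close_job(): hands the job in, once; it reports no verdict.
Trained networks look in a picture, given as the dict that the camera call returned (one of the last four; its "shot" number tells which), for a name from the list of things; names that differ only in an ending like _2 or _b are one class to them, and where a whole thing is asked for, a point or a joint stands for the part that bears it (a point fixed in the world has none). Each returns a list of dicts, best first, with "confidence" (0 to 1); they miss things now and then, are a little off and sometimes report something else, mostly with a low value. They report only what shows in the picture. A call takes as long as a camera call.
- ctrl.search_frame(picture, label): "centre" ([x, y, z] in m, in world coordinates, good to about 4 mm: the middle of the surface that is visible of it).
- ctrl.outline_of(picture, label): "pixels" (480x640 bool, what is visible of it).
The state is a dict: "clock": time; "joint_pos": joint angles; "qvel": joint speeds; "tau": joint torques, N m; "tool_pos": TCP position; "orientation": TCP orientation; "force": force on the tool from outside, world axes, zero at the start; "moment": the same for the moment, N m; "opening": finger opening in m.
Only numpy, scipy, OpenCV 4.12 (cv2) and the standard library are available. Lean on these libraries where they do the work, as an engineer would, in place of code of your own. Each camera call takes 0.05 s, during which the arm holds its last target. There are 200 camera calls.

### The job

Slide the tall green pot, still upright, across the bench until its foot meets the facing edge of the wooden plant tray, then tip it over that edge onto the tray so that it ends lying squarely on its side, its bottom still by the edge and most of its length on the slats, with its mouth towards the far end, where the spring clip is. Use the fingertips only: do not grip, squeeze or lift the pot, and ease it down under control so that it lands gently instead of toppling freely. Leave the jug, torch, hand fork and blue seed tray where they are.

Things in the scene. Friction and masses are not known exactly. Their poses are not given: they have to be found in the camera images.
- tray: Wooden plant tray, fixed: a flat slatted deck 240 (x) x 200 (y) x 10 mm high. Origin at the centre of its underside, on the bench; z up. Its edge at y = -100 mm (own frame) faces the pot and is the 10 mm high stop; the pot is to fall along the tray's +y. A small steel spring clip, under 30 mm high, sits at x 95 to 117, y 52 to 96 mm.
- pot: Loose upright oblong pot of rigid green plastic, open top: 90 (x) x 64 (y) mm outside, 175 tall, walls and floor 3 mm (84 x 58 inside); 0.12 to 0.21 kg, centre of mass 75 mm up. Origin: centre of its underside; z up to the mouth; +y face towards the tray, a few cm off, up to 0.25 rad askew. Pushed high it tips, not slides; past about 25 deg it topples unless a finger inside the mouth holds back the rear wall.
- pot_foot_edge (a point): Middle of the pot's bottom edge on its tray side (pot frame 0, 32, 0 mm). It stays low while the pot tips over it.
- pot_rim_back (a point): Middle of the outer top edge of the pot's wall on the side away from the tray (pot frame 0, -32, 175 mm); uppermost when the pot lies on the tray.
- pot_mouth (a point): Centre of the pot's open mouth, level with the rim (pot frame 0, 0, 175 mm).
- jug: Stainless steel measuring jug, loose, standing, 90 mm across, 120 mm tall, handle reaching 83 mm from the axis along its +y. Origin at the centre of its underside. Not to be moved.
- torch: Yellow plastic torch with a black press button, loose, standing on its lens, 55 mm across, 155 mm tall. Origin at the centre of its underside. Not to be moved.
- fork: Steel hand fork with a wooden handle, loose, lying along its x (tines to +x), 270 x 65 x 26 mm; origin under the joint of handle and neck, 120 mm from the handle's end. Not to be moved.
- seed_tray: Blue hard silicone seed tray with six cells, loose, 158 x 118 x 45 mm. Origin at the centre of its underside. Not to be moved.

How it is judged (in metres and radians):
On the way:
1. the pot has been slid upright to the tray's edge (within 12 mm of it) (y of pot in the frame of tray between -0.144 and -0.12 m and angle between pot's own z axis and vertical below 0.1 rad and height (world z) of pot below 0.008 m), for 0.2 s.
At the end, for the whole second after the job is handed in: The pot lies at rest on its side on the tray, level within 5 degrees, mouth towards the clip end, in line within 0.25 rad, its bottom from 60 mm outside to 10 mm inside the facing edge and within 60 mm of the middle line; the side that faced the tray is underneath (angle between pot's own z axis and vertical between 1.48 and 1.66 rad and y of pot_mouth in the frame of tray above 0 m and angle between the z axis of pot and the y axis of tray, either way round below 0.25 rad and y of pot in the frame of tray between -0.16 and -0.09 m and x of pot in the frame of tray between -0.06 and 0.06 m and height (world z) of pot_foot_edge below 0.025 m and height (world z) of pot below 0.055 m and linear speed of pot below 0.02 m/s and angular speed of pot below 0.1 rad/s); the robot touches nothing.
It fails at once if the pot toppled, fell or was knocked instead of being eased down (turning faster than 4 rad/s) (angular speed of pot above 4 rad/s).
It fails at once if the pot was lifted (the bottom edge it tips over rose more than 40 mm) (height (world z) of pot_foot_edge above 0.04 m).
It fails at once if the pot was gripped, squeezed or shoved hard (over 30 N from the fingers) (contact force between pot and the fingers above 30 N).
It fails at once if the jug, torch, hand fork or seed tray was moved (more than 15 mm) (distance of any of jug, torch, fork, seed_tray from where it was at the start of the episode above 0.015 m).
It also fails if it takes over 70 s, if anything falls off the work surface, if the arm or the gripper's body presses on something with over 40 N, if the wrist force passes 120 N, or if a joint passes its speed limit or range.

## Working session

There is one attempt and no reset: what is moved stays moved. The work goes in short steps, Python scripts to look and compute and a tool call to move; the robot and the scene stay as the last step left them, time stands still between calls to the robot, and variables do not carry over. Pictures are saved under pics/ and viewed, about 8 in all and at most 12, crops included, and the job is handed in when it is done.

Besides the shell and the picture viewer there is one more tool, called after "Request:" in YAML: its name, and indented under it one key for each argument. carry_out: Moves the arm, as the interface text tells. Its arguments: {"type":"object","properties":{"increments":{"type":"array"}},"required":["increments"]}

```bash
ls; mkdir -p pics; python3 - <<'E'
from plant import ctrl
import cv2,numpy as np
o=ctrl.get_obs(); print(o)
for n in("scene","top"):
    s=ctrl.snapshot(n); cv2.imwrite(f"pics/{n}0.png",s["pixels"])
    print(n,np.round(s["intrinsics"],1).tolist(),s["rvec"],s["tvec"])
    for l in("tray","pot","jug","torch","fork","seed_tray","pot_rim_back","pot_mouth","pot_foot_edge"):
        print(l,[(np.round(d["centre"],3).tolist(),round(d["confidence"],2)) for d in ctrl.search_frame(s,l)[:2]])
E
```

```text
pics
{'clock': 0.0, 'joint_pos': array([-6.06706936e+01,  2.05917845e+01,  6.34131067e-01, -1.96560607e-02,
       -7.01348187e+01, -1.65060225e+01]), 'qvel': array([-0.09140802,  0.05372856,  0.05067741, -0.02198543,  0.06942786,
        0.05260681]), 'tau': array([ 7.57156317e-05, -5.82728899e+01,  2.93047071e+01,  6.99722975e+00,
        7.13873509e-03, -1.38826963e-04]), 'tool_pos': array([ 0.14967   , -0.65770607,  0.22562291]), 'orientation': array([-1.79991441e+02, -9.39116217e-02,  1.02816583e+02]), 'force': array([0.48548184, 0.20997903, 0.05307981]), 'moment': array([-0.02185229,  0.03524992,  0.03620597]), 'opening': 0.0876637187933989}
scene [[473.3, 0.0, 321.9], [0.0, 473.3, 236.3], [0.0, 0.0, 1.0]] [ 1.86301535  1.95641546 -0.57300943] [-0.01395773 -0.46219641  1.25959018]
tray [([0.54, 0.044, 0.007], 0.95)]
pot [([0.518, -0.129, 0.123], 0.78)]
jug [([0.485, 0.292, 0.081], 0.7), ([0.521, -0.13, 0.12], 0.44)]
torch [([0.674, 0.271, 0.018], 0.74), ([0.676, -0.142, 0.084], 0.63)]
fork [([0.715, 0.048, 0.017], 0.82), ([0.675, -0.141, 0.086], 0.53)]
seed_tray []
pot_rim_back [([0.522, -0.131, 0.118], 0.91)]
pot_mouth [([0.522, -0.13, 0.116], 0.85)]
pot_foot_edge [([0.519, -0.13, 0.116], 0.75)]
top [[625.1, 0.0, 315.2], [0.0, 625.1, 230.3], [0.0, 0.0, 1.0]] [ 2.13608729 -2.16239091  0.19159148] [0.06683345 0.60493271 1.0408378 ]
tray [([0.524, 0.045, 0.012], 0.73)]
pot [([0.503, -0.144, 0.096], 0.84)]
jug [([0.479, 0.304, 0.042], 0.88)]
torch [([0.652, -0.139, 0.092], 0.61)]
fork [([0.71, 0.037, 0.019], 0.57)]
seed_tray [([0.68, 0.275, 0.004], 0.93), ([0.505, -0.148, 0.095], 0.35)]
pot_rim_back [([0.5, -0.148, 0.096], 0.98)]
pot_mouth [([0.502, -0.145, 0.089], 0.92)]
pot_foot_edge [([0.503, -0.146, 0.094], 0.91)]
```

View pics/top0.png

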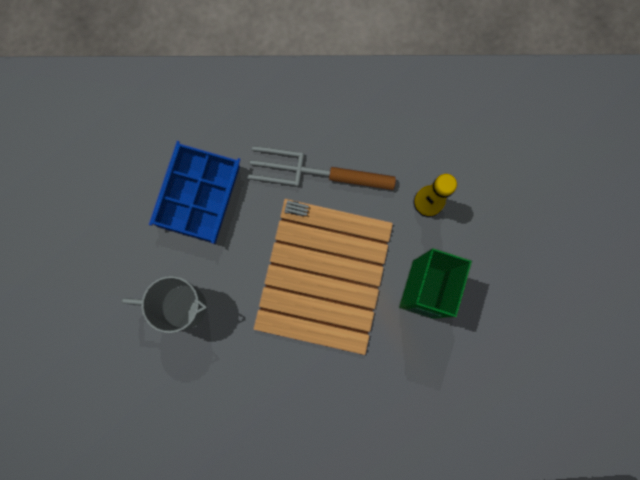

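View pics/scene0.png

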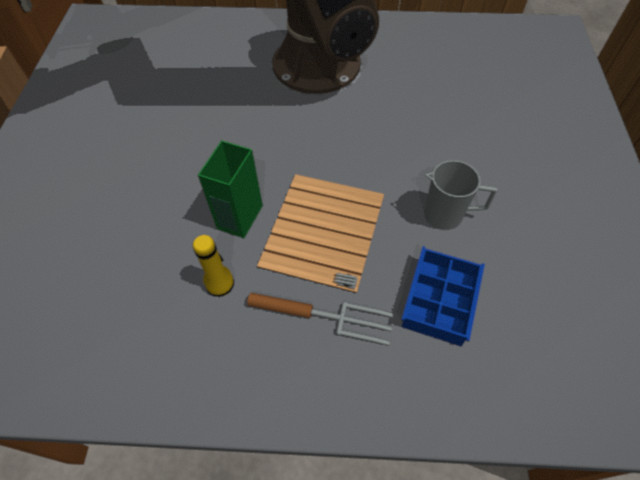

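The top picture shows the tray with corners near (285,200), (392,220), (366,353) and (255,330), and the clip at (297,208). That puts tray +x up (world +x) and tray +y left (world +y). The pot mouth is at about (443,283), the torch base at (430,203), and the jug at (171,305). Next I fit the poses.

```bash
cat > h.py <<'E'
import numpy as np,cv2
from scipy.optimize import minimize
from scipy.spatial.transform import Rotation as R
from plant import ctrl
def proj(s,P): return cv2.projectPoints(np.asarray(P,float).reshape(-1,3),s["rvec"],s["tvec"],s["intrinsics"],None)[0][:,0]
def back(s,uv,z):
    Rm=cv2.Rodrigues(np.asarray(s["rvec"],float))[0]; C=-Rm.T@np.ravel(s["tvec"])
    d=Rm.T@np.linalg.inv(s["intrinsics"])@np.array([uv[0],uv[1],1.]); return C+d*(z-C[2])/d[2]
def box(a,b,c,z0=0): return np.array([[i*a/2,j*b/2,z0+k*c] for i in(-1,1) for j in(-1,1) for k in(0,1)])
def cyl(r,h): t=np.linspace(0,2*np.pi,24); return np.array([[r*np.cos(q),r*np.sin(q),k] for q in t for k in(0,h)])
def hull(s,P):
    m=np.zeros((480,640),np.uint8); h=cv2.convexHull(proj(s,P).astype(np.float32))
    cv2.fillConvexPoly(m,np.round(h*16).astype(np.int32),1,shift=4); return m>0
def fit(shots,masks,pts,x0,pose=lambda p,P:P@R.from_euler('z',p[2]).as_matrix().T+[p[0],p[1],0],step=(.02,.02,.15)):
    def f(p):
        e=0
        for s,m in zip(shots,masks):
            h=hull(s,pose(p,pts)); e+=1-(h&m).sum()/(h|m).sum()
        return e/len(shots)
    x0=np.array(x0,float); sim=np.vstack([x0]+[x0+np.eye(len(x0))[i]*step[i] for i in range(len(x0))])
    r=minimize(f,x0,method="Nelder-Mead",options=dict(initial_simplex=sim,xatol=1e-4,fatol=1e-5)); return r.x,r.fun
def mask(s,l):
    d=ctrl.outline_of(s,l); return d[0]["pixels"] if d else None
def hullmask(m):
    c=cv2.findContours(m.astype(np.uint8),cv2.RETR_EXTERNAL,cv2.CHAIN_APPROX_NONE)[0]
    c=[k for k in c if cv2.contourArea(k)>20]; o=np.zeros((480,640),np.uint8)
    cv2.fillConvexPoly(o,cv2.convexHull(np.vstack(c)),1); return o>0
E
python3 - <<'E'
from h import *
S=[ctrl.snapshot("scene"),ctrl.snapshot("top")]
for l,P,x0 in(("tray",box(.24,.2,.01),(.535,.045,-.2)),("pot",box(.09,.064,.175),(.51,-.135,-.2)),("jug",cyl(.045,.12),(.48,.29,0)),("torch",cyl(.0275,.155),(.66,-.14,0))):
    M=[mask(s,l) for s in S]
    k=[i for i in(0,1) if M[i] is not None]
    for q in ([k] if len(k)<2 else [k,[0],[1]]):
        x,f=fit([S[i] for i in q],[hullmask(M[i]) for i in q],P,x0); print(l,q,np.round(x,4),round(f,3))
E
```

```text
tray [0, 1] [ 0.5308  0.0429 -0.2331] 0.506
tray [0] [ 0.5308  0.0429 -0.2331] 0.012
tray [1] [ 0.535  0.045 -0.2  ] 1.0
pot [0, 1] [ 0.5044 -0.1329 -0.3274] 0.02
pot [0] [ 0.5051 -0.1336 -0.3101] 0.013
pot [1] [ 0.504  -0.1325 -0.3328] 0.013
jug [0, 1] [0.4795 0.2983 0.0557] 0.17
jug [0] [0.4775 0.2964 0.0553] 0.215
jug [1] [0.4798 0.2995 0.0421] 0.108
torch [0, 1] [ 0.6627 -0.1486  0.175 ] 0.273
torch [0] [ 0.6726 -0.1432  0.0172] 0.271
torch [1] [ 0.6554 -0.1403  0.1872] 0.254
```

```bash
cat >> h.py <<'E'
TR=np.array([.5308,.0429]); TY=-.2331
ex=np.array([np.cos(TY),np.sin(TY),0]); ey=np.array([-np.sin(TY),np.cos(TY),0])
def pose(x,y,z,phi,sx=-1):
    "tray-frame x,y,z(m); phi deg: tool back leans to tray +y"
    f=np.radians(phi); d=-np.sin(f)*ey-np.cos(f)*np.array([0,0,1]); X=sx*ex
    return np.r_[TR,0]+x*ex+y*ey+[0,0,z], R.from_matrix(np.c_[X,np.cross(d,X),d])
def cur():
    o=ctrl.get_obs(); return o["tool_pos"],R.from_euler('xyz',o["orientation"],degrees=True),o
def inc(*a,p0=None,**k):
    p,r=p0 if p0 else cur()[:2]; P,Q=pose(*a,**k)
    return np.round(np.r_[(Q*r.inv()).as_rotvec(degrees=True),(P-p)*1000],1).tolist()
def intray(p): q=np.array(p)-[*TR,0]; return np.round([q@ex,q@ey,p[2]],4)
E
python3 - <<'E'
from h import *
S=ctrl.snapshot("top")
c=[back(S,uv,.01) for uv in((285,200),(392,220),(366,353),(255,330))]
print(np.round(c,3).tolist(), np.round(np.mean(c,0),4))
c=np.array(c); e=c[1]-c[2]; print("yaw",np.arctan2(e[1],e[0]),np.linalg.norm(e))
for sx in(-1,1): print(inc(.012,-.28,.12,-45,sx=sx),inc(.012,-.28,.022,-45,sx=sx))
E
```

```text
[[0.668, 0.112, 0.01], [0.629, -0.081, 0.01], [0.393, -0.027, 0.01], [0.436, 0.166, 0.01]] [0.5315 0.0427 0.01  ]
yaw -0.2229273583576324 0.24149559002763576
[33.3, -33.6, 60.4, 328.0, 425.8, -106.5] [33.3, -33.6, 60.4, 328.0, 425.8, -204.5]
[37.9, 37.5, -109.2, 328.0, 425.8, -106.5] [37.9, 37.5, -109.2, 328.0, 425.8, -204.5]
```

Request:
carry_out:
  increments:
    - [16.6,-16.8,30.2,164,213,-53,0.65]
    - [33.3,-33.6,60.4,328,426,-107,0.65]
    - [33.3,-33.6,60.4,328,426,-107,0.65]
    - [33.3,-33.6,60.4,328,426,-107,0.65]
    - [33.3,-33.6,60.4,328,426,-107,0.65]
    - [33.3,-33.6,60.4,328,426,-107,0.65]
    - [33.3,-33.6,60.4,328,426,-107,0.65]
    - [33.3,-33.6,60.4,328,426,-107,0.65]
    - [33.3,-33.6,60.4,328,426,-107,0.65]
    - [33.3,-33.6,60.4,328,426,-107,0.65]
    - [33.3,-33.6,60.4,328,426,-107,0.65]
    - [33.3,-33.6,60.4,328,426,-107,0.65]

```text
clock: 3.05
tool_pos: [0.4775, -0.2331, 0.1198]
orientation: [135.0, 0.0, 166.6]
force: [-0.6, 0.2, -0.5]
opening: 0.0306
```

Request:
carry_out:
  increments:
    - [0,0,0,0,0,-40,0.65]
    - [0,0,0,0,0,-80,0.65]
    - [0,0,0,0,0,-98,0.65]
    - [0,0,0,5,20,-98,0.65]
    - [0,0,0,9,39,-98,0.65]
    - [0,0,0,11.5,48,-98,0.65]
    - [0,0,0,12.5,53,-98,0.65]
    - [0,0,0,13.5,57,-98,0.65]
    - [0,0,0,14.5,61,-98,0.65]
    - [0,0,0,15.4,65,-98,0.65]
    - [0,0,0,16.4,69,-98,0.65]
    - [0,0,0,17.3,73,-98,0.65]
    - [0,0,0,18.3,77,-98,0.65]
    - [0,0,0,19.2,81,-98,0.65]
    - [0,0,0,20.2,85,-98,0.65]
    - [0,0,0,21.1,89,-98,0.65]
    - [0,0,0,22,93,-98,0.65]
    - [0,0,0,23,97,-98,0.65]
    - [0,0,0,23,97,-98,0.65]

```text
clock: 5.42
tool_pos: [0.5008, -0.1347, 0.0216]
orientation: [135.0, -0.0, 166.7]
force: [-0.5, -0.5, 0.6]
opening: 0.0307
```

```bash
cat >> h.py <<'E'
def fitpot(x0=None,names=("scene","top")):
    S=[ctrl.snapshot(n) for n in names]; M=[mask(s,"pot") for s in S]; k=[i for i in range(len(S)) if M[i] is not None]
    x,f=fit([S[i] for i in k],[hullmask(M[i]) for i in k],box(.09,.064,.175),x0,step=(.01,.01,.1))
    return S,x,f,[intray([*x[:2],0]),round(x[2]-TY,3)]
E
python3 - <<'E'
from h import *
p,r,o=cur(); print(intray(p),o["force"])
S,x,f,t=fitpot((.513,-.095,-.25)); print(x,f,t)
for n,s in zip(("s","t"),S): cv2.imwrite(f"pics/{n}1.png",s["pixels"])
E
```

```text
[ 0.0118 -0.1797  0.0216] [-0.50040319 -0.53526971  0.63838291]
[ 0.51032926 -0.09666186 -0.22935406] 0.021421114226297222 [array([ 0.0123, -0.1405,  0.    ]), np.float64(0.004)]
```

View pics/t1.png

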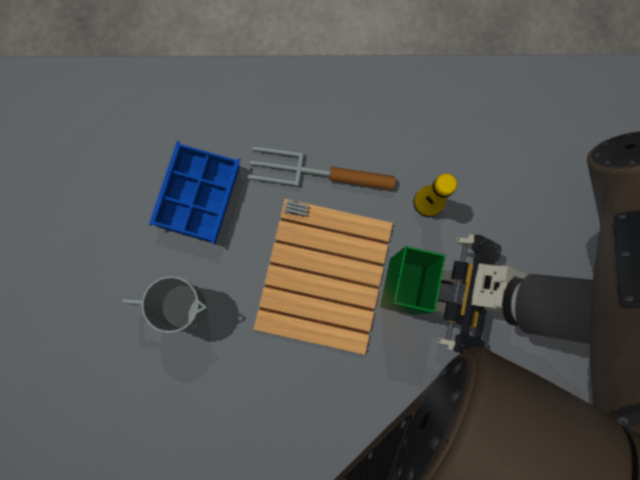

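The top view shows the pot at (417,279), squared up behind the fingers, and nothing else has moved. I'll push the last 9 mm, then back off.

Request:
carry_out:
  increments:
    - [0,0,0,0.7,3,0,0.65]
    - [0,0,0,1.3,5.5,0,0.65]
    - [0,0,0,1.8,7.5,0,0.65]
    - [0,0,0,2.2,9,0,0.65]
    - [0,0,0,2.2,9,0,0.65]
    - [0,0,0,2.2,9,0,0.65]

```text
clock: 6.38
tool_pos: [0.503, -0.126, 0.0216]
orientation: [135.0, 0.0, 166.7]
force: [-0.1, -0.3, 0.1]
opening: 0.0305
```

```bash
python3 - <<'E'
from h import *
p,r,o=cur(); print(intray(p),o["force"])
S,x,f,t=fitpot((.513,-.09,-.23)); print(x,f,t)
E
```

```text
[ 0.0119 -0.1708  0.0216] [-0.12522541 -0.3424212   0.10657141]
[ 0.51219662 -0.08812362 -0.21412768] 0.028859534720818647 [array([ 0.0122, -0.1318,  0.    ]), np.float64(0.019)]
```

```bash
cat >> h.py <<'E'
def potpose(th):
    t=np.radians(th); a=min(.010/max(np.cos(t),.05),.027)
    return np.array([-.100-a*np.sin(t),.010-a*np.cos(t)]),t
def tcp(th,phi,L):
    "tray (y,z) of TCP so that the rear wall inside just touches the finger, pot at th"
    F,t=potpose(th); s=np.radians(phi-th); w=.0095
    py=-.029+w*np.cos(s)
    if s<0: py-=(L-w*np.sin(s))/np.cos(s)*np.sin(s)
    v=np.array([py-.032,.175-L]); return F+[v[0]*np.cos(t)+v[1]*np.sin(t),-v[0]*np.sin(t)+v[1]*np.cos(t)]
def PHI(th): return float(np.clip(25+.55*th,25,50))
def LL(th): return float(np.interp(th,[0,45,90],[.035,.035,.028]))
def rows(ths,x=.0125):
    p0=cur()[:2]; print("at",intray(p0[0]))
    for th in ths: print([*inc(x,*tcp(th,PHI(th),LL(th)),PHI(th),p0=p0),1], "# th",th,np.round(tcp(th,PHI(th),LL(th)),3),PHI(th))
E
python3 - <<'E'
from h import *
p0=cur()[:2]
for a in((.0125,-.24,.025,-45),(.0125,-.24,.27,-20),(.0125,-.141,.25,25),(.0125,-.141,.14,25)): print(a,inc(*a,p0=p0))
rows([0,7,20,30,40,60,90])
E
```

```text
(0.0125, -0.24, 0.025, -45) [-0.0, 0.0, -0.0, -15.5, -67.3, 3.4]
(0.0125, -0.24, 0.27, -20) [-24.3, 5.8, -0.0, -15.5, -67.3, 248.4]
(0.0125, -0.141, 0.25, 25) [-68.1, 16.2, -0.0, 7.4, 29.0, 228.4]
(0.0125, -0.141, 0.14, 25) [-68.1, 16.2, -0.0, 7.4, 29.0, 118.4]
at [ 0.012  -0.1709  0.0216]
[-68.1, 16.2, -0.0, 4.8, 17.9, 118.4, 1] # th 0 [-0.152  0.14 ] 25.0
[-71.9, 17.0, -0.0, 8.6, 33.9, 123.7, 1] # th 7 [-0.136  0.145] 28.85
[-78.8, 18.7, -0.0, 15.8, 64.5, 127.7, 1] # th 20 [-0.104  0.149] 36.0
[-84.2, 20.0, -0.0, 21.4, 87.8, 125.5, 1] # th 30 [-0.081  0.147] 41.5
[-89.5, 21.2, -0.0, 26.6, 109.8, 118.8, 1] # th 40 [-0.058  0.14 ] 47.0
[-92.4, 21.9, -0.0, 36.1, 149.8, 89.1, 1] # th 60 [-0.017  0.111] 50.0
[-92.4, 21.9, -0.0, 44.6, 185.6, 13.5, 1] # th 90 [0.02  0.035] 50.0
```

Request:
carry_out:
  increments:
    - [0,0,0,-8,-35,2,0.8]
    - [0,0,0,-15.5,-67,3.4,1]
    - [0,0,0,-15.5,-67,60,1]
    - [-8,2,0,-15.5,-67,120,1]
    - [-16,4,0,-15.5,-67,180,1]
    - [-24.3,5.8,0,-15.5,-67,238,1]
    - [-34,8,0,-10,-45,238,1]
    - [-44,10.5,0,-5,-20,238,1]
    - [-54,12.8,0,2,5,238,1]
    - [-64,15.2,0,7.4,29,228,1]
    - [-68.1,16.2,0,7.4,29,228,1]
    - [-68.1,16.2,0,7.4,29,210,1]
    - [-68.1,16.2,0,7.4,29,195,1]
    - [-68.1,16.2,0,7.4,29,195,1]

```text
clock: 8.32
tool_pos: [0.5096, -0.0977, 0.2157]
orientation: [-154.9, -0.1, 166.6]
force: [1.6, -0.8, 0.1]
opening: 0.0002
```

```bash
python3 - <<'E'
from h import *
p,r,o=cur(); print(intray(p),o["orientation"],o["joint_pos"])
S=[ctrl.snapshot(n) for n in("scene","top")]
cv2.imwrite("pics/b2.png",np.hstack([S[0]["pixels"][60:360,120:520],S[1]["pixels"][130:430,240:640]]))
E
```

```text
[ 0.0119 -0.1416  0.2157] [-1.54946367e+02 -1.46613903e-01  1.66599240e+02] [ 25.06012072  10.84884981 -27.04175206  20.61149574 -69.69148617
 -48.65500765]
```

View pics/b2.png

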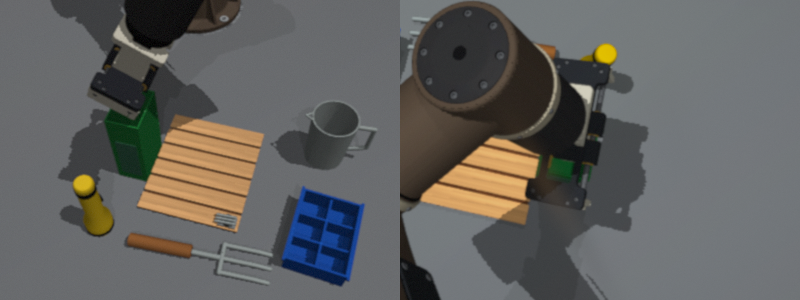

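The scene view shows the pot upright at the tray's edge, with the closed fingers above its mouth and everything else clear. I'll insert them now.

Request:
carry_out:
  increments:
    - [0,0,0,0,0,-20,1]
    - [0,0,0,0,0,-40,1]
    - [0,0,0,0,0,-58,1]
    - [0,0,0,0,0,-70,1]
    - [0,0,0,0,0,-76,1]
    - [0,0,0,0,0,-76,1]

```text
clock: 9.18
tool_pos: [0.5105, -0.0973, 0.1407]
orientation: [-155.0, -0.0, 166.6]
force: [0.0, 0.3, -0.4]
opening: 0.0004
```

```bash
python3 - <<'E'
from h import *
p,r,o=cur(); print(o["force"],o["moment"])
rows([6,8,10,12,14,16,18,20,22,24,26,28,30],x=.012)
E
```

```text
[ 0.00203453  0.31959256 -0.39786169] [ 1.38826338 -0.22160799  0.02695225]
at [ 0.0126 -0.1411  0.1407]
[-3.2, 0.7, 0.0, 0.0, 2.8, 4.0, 1] # th 6 [-0.138  0.145] 28.3
[-4.3, 1.0, 0.0, 1.1, 7.4, 5.2, 1] # th 8 [-0.134  0.146] 29.4
[-5.4, 1.2, 0.0, 2.3, 12.1, 6.2, 1] # th 10 [-0.129  0.147] 30.5
[-6.4, 1.5, 0.0, 3.4, 16.8, 7.0, 1] # th 12 [-0.124  0.148] 31.6
[-7.5, 1.7, 0.0, 4.5, 21.5, 7.7, 1] # th 14 [-0.119  0.148] 32.7
[-8.6, 2.0, 0.0, 5.6, 26.3, 8.2, 1] # th 16 [-0.114  0.149] 33.8
[-9.6, 2.2, 0.0, 6.7, 31.0, 8.5, 1] # th 18 [-0.109  0.149] 34.9
[-10.7, 2.5, 0.0, 7.9, 35.7, 8.6, 1] # th 20 [-0.104  0.149] 36.0
[-11.8, 2.7, 0.0, 9.0, 40.4, 8.5, 1] # th 22 [-0.1    0.149] 37.1
[-12.8, 3.0, 0.0, 10.1, 45.1, 8.2, 1] # th 24 [-0.095  0.149] 38.2
[-13.9, 3.3, 0.0, 11.2, 49.8, 7.8, 1] # th 26 [-0.09   0.149] 39.3
[-15.0, 3.5, 0.0, 12.3, 54.4, 7.2, 1] # th 28 [-0.085  0.148] 40.400000000000006
[-16.1, 3.8, 0.0, 13.4, 59.0, 6.4, 1] # th 30 [-0.081  0.147] 41.5
```

Request:
carry_out:
  increments:
    - [-3.2,0.7,0,0,2.8,4,1]
    - [-4.3,1,0,1.1,7.4,5.2,1]
    - [-5.4,1.2,0,2.3,12.1,6.2,1]
    - [-6.4,1.5,0,3.4,16.8,7,1]
    - [-7.5,1.7,0,4.5,21.5,7.7,1]
    - [-8.6,2,0,5.6,26.3,8.2,1]
    - [-9.6,2.2,0,6.7,31,8.5,1]
    - [-10.7,2.5,0,7.9,35.7,8.6,1]
    - [-10.7,2.5,0,7.9,35.7,8.6,1]

```text
clock: 10.3
tool_pos: [0.5185, -0.0609, 0.1489]
orientation: [-144.0, -0.0, 166.7]
force: [-0.0, -1.0, -0.5]
opening: 0.0002
```

```bash
cat >> h.py <<'E'
def fittip(th0,x=.012,names=("scene",)):
    S=[ctrl.snapshot(n) for n in names]; M=[mask(s,"pot") for s in S]
    def po(p,P):  # tray x, foot y, foot z, theta
        Q=R.from_euler('x',-p[3]).apply(P-[0,.032,0])+[p[0],p[1],p[2]]
        return Q@np.array([ex,ey,[0,0,1]])+np.r_[TR,0]
    F,t=potpose(th0)
    k=[i for i in range(len(S)) if M[i] is not None]
    H=[hullmask(M[i]) for i in k]
    r,f=fit([S[i] for i in k],H,box(.09,.064,.175),[x,F[0],F[1],t],pose=po,step=(.01,.01,.005,.2))
    return S,np.r_[r[:3],np.degrees(r[3])],f
E
python3 - <<'E'
from h import *
p,r,o=cur(); print(intray(p),o["force"],o["moment"])
S,x,f=fittip(12); print(np.round(x,4),f)
cv2.imwrite("pics/s3.png",cv2.resize(S[0]["pixels"][80:300,140:440],None,fx=2,fy=2))
rows([22,24,26,28,30,32,34,36,38,40,42,44])
E
```

```text
[ 0.012  -0.1038  0.1489] [-0.02879418 -1.00157619 -0.49136733] [ 1.82757562 -0.39615684  0.09349629]
[ 0.0148 -0.102  -0.     10.5693] 0.25153374233128833
at [ 0.0119 -0.1044  0.149 ]
[-1.1, 0.2, -0.0, 1.7, 4.4, 0.2, 1] # th 22 [-0.1    0.149] 37.1
[-2.2, 0.5, -0.0, 2.8, 9.1, -0.1, 1] # th 24 [-0.095  0.149] 38.2
[-3.2, 0.7, -0.0, 3.9, 13.8, -0.5, 1] # th 26 [-0.09   0.149] 39.3
[-4.3, 1.0, -0.0, 5.0, 18.4, -1.1, 1] # th 28 [-0.085  0.148] 40.400000000000006
[-5.4, 1.2, -0.0, 6.1, 23.0, -2.0, 1] # th 30 [-0.081  0.147] 41.5
[-6.4, 1.5, -0.0, 7.2, 27.6, -2.9, 1] # th 32 [-0.076  0.146] 42.6
[-7.5, 1.8, -0.0, 8.3, 32.1, -4.1, 1] # th 34 [-0.071  0.145] 43.7
[-8.6, 2.0, -0.0, 9.3, 36.5, -5.4, 1] # th 36 [-0.067  0.144] 44.8
[-9.6, 2.3, -0.0, 10.3, 40.8, -7.0, 1] # th 38 [-0.062  0.142] 45.900000000000006
[-10.7, 2.5, -0.0, 11.3, 45.1, -8.6, 1] # th 40 [-0.058  0.14 ] 47.0
[-11.8, 2.8, -0.0, 12.3, 49.2, -10.5, 1] # th 42 [-0.054  0.139] 48.1
[-12.9, 3.0, 0.0, 13.3, 53.3, -12.5, 1] # th 44 [-0.049  0.137] 49.2
```

View pics/s3.png

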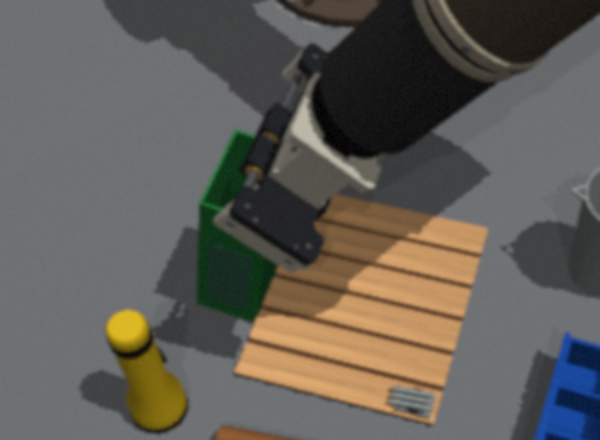

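The pot is leaning about 11° over the edge as predicted, with its foot still against the tray. I'll carry on through the balance point.

Request:
carry_out:
  increments:
    - [-1.1,0.2,0,0.9,4.4,0.2,1]
    - [-2.2,0.5,0,2,9.1,-0.1,1]
    - [-3.2,0.7,0,3.1,13.8,-0.5,1]
    - [-4.3,1,0,4.2,18.4,-1.1,1]
    - [-4.8,1.1,0,4.8,20.7,-1.5,1]
    - [-5.4,1.2,0,5.3,23,-2,1]
    - [-5.9,1.3,0,5.9,25.3,-2.4,1]
    - [-6.4,1.5,0,6.4,27.6,-2.9,1]
    - [-7,1.6,0,7,29.9,-3.5,1]
    - [-7.5,1.8,0,7.5,32.1,-4.1,1]
    - [-8,1.9,0,8,34.3,-4.8,1]
    - [-8.6,2,0,8.5,36.5,-5.4,1]
    - [-8.6,2,0,8.5,36.5,-5.4,1]

```text
clock: 12.02
tool_pos: [0.5268, -0.0247, 0.1435]
orientation: [-135.1, 0.0, 166.7]
force: [-0.2, 0.6, 0.6]
opening: 0.0003
```

```bash
python3 - <<'E'
from h import *
p,r,o=cur(); print(intray(p),o["force"],o["moment"])
S,x,f=fittip(33); print(np.round(x,4),f)
cv2.imwrite("pics/s4.png",cv2.resize(S[0]["pixels"][80:300,140:440],None,fx=2,fy=2))
rows([36,38,40,42,44,46,48,50,52,54,56,58,60,62,64])
E
```

```text
[ 0.0117 -0.0667  0.1435] [-0.23280384  0.61505957  0.58714349] [ 2.31501515e+00 -4.36983324e-01 -1.42672298e-03]
[ 1.53000e-02 -1.01500e-01  4.10000e-03  2.17883e+01] 0.1517200823287268
at [ 0.0117 -0.0669  0.1437]
[0.0, 0.0, 0.0, 0.8, 0.0, -0.1, 1] # th 36 [-0.067  0.144] 44.8
[-1.0, 0.3, 0.0, 1.8, 4.4, -1.6, 1] # th 38 [-0.062  0.142] 45.900000000000006
[-2.1, 0.5, 0.0, 2.8, 8.6, -3.3, 1] # th 40 [-0.058  0.14 ] 47.0
[-3.2, 0.8, 0.0, 3.8, 12.8, -5.2, 1] # th 42 [-0.054  0.139] 48.1
[-4.3, 1.0, 0.0, 4.8, 16.8, -7.2, 1] # th 44 [-0.049  0.137] 49.2
[-5.0, 1.2, 0.0, 5.7, 20.8, -9.3, 1] # th 46 [-0.045  0.134] 50.0
[-5.0, 1.2, 0.0, 6.7, 24.9, -11.4, 1] # th 48 [-0.041  0.132] 50.0
[-5.0, 1.2, 0.0, 7.6, 28.8, -13.8, 1] # th 50 [-0.037  0.13 ] 50.0
[-5.0, 1.2, 0.0, 8.7, 33.2, -17.2, 1] # th 52 [-0.033  0.127] 50.0
[-5.0, 1.2, 0.0, 9.7, 37.5, -20.8, 1] # th 54 [-0.028  0.123] 50.0
[-5.0, 1.2, 0.0, 10.6, 41.4, -24.7, 1] # th 56 [-0.024  0.119] 50.0
[-5.0, 1.2, 0.0, 11.5, 45.2, -28.8, 1] # th 58 [-0.02   0.115] 50.0
[-5.0, 1.2, 0.0, 12.3, 48.6, -33.1, 1] # th 60 [-0.017  0.111] 50.0
[-5.0, 1.2, 0.0, 13.0, 51.6, -37.5, 1] # th 62 [-0.014  0.106] 50.0
[-5.0, 1.2, 0.0, 13.7, 54.3, -42.2, 1] # th 64 [-0.011  0.102] 50.0
```

View pics/s4.png

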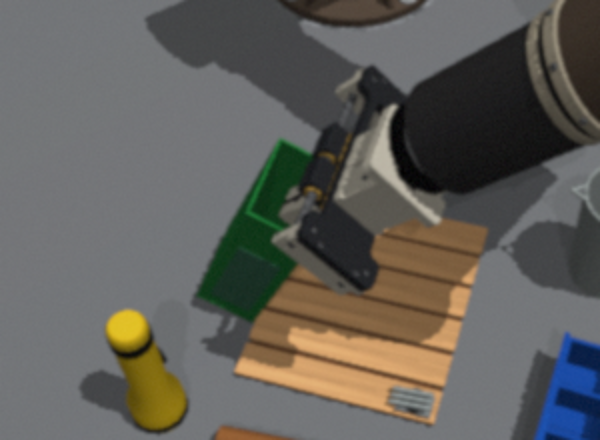

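The pot is leaning about 30° with the fingers inside its mouth, and it appears to rest on the hold. Continuing.

Request:
carry_out:
  increments:
    - [-0.5,0.1,0,0.5,2.2,-0.8,1]
    - [-1,0.3,0,1,4.4,-1.6,1]
    - [-1.6,0.4,0,1.5,6.5,-2.4,1]
    - [-2.1,0.5,0,2,8.6,-3.3,1]
    - [-3.2,0.8,0,3,12.8,-5.2,1]
    - [-4.3,1,0,4,16.8,-7.2,1]
    - [-5,1.2,0,4.9,20.8,-9.3,1]
    - [-5,1.2,0,5.9,24.9,-11.4,1]
    - [-5,1.2,0,6.8,28.8,-13.8,1]
    - [-5,1.2,0,7.9,33.2,-17.2,1]
    - [-5,1.2,0,8.9,37.5,-20.8,1]
    - [-5,1.2,0,8.9,37.5,-20.8,1]

```text
clock: 13.62
tool_pos: [0.5357, 0.0128, 0.1227]
orientation: [-130.0, 0.0, 166.7]
force: [-0.4, -0.7, -0.1]
opening: 0.0004
```

```bash
python3 - <<'E'
from h import *
p,r,o=cur(); print(intray(p),o["force"],o["moment"])
S,x,f=fittip(54); print(np.round(x,4),f)
cv2.imwrite("pics/s5.png",cv2.resize(S[0]["pixels"][80:300,140:440],None,fx=2,fy=2))
rows([54,58,62,66,70,74,78,82,86,90,94])
E
```

```text
[ 0.0118 -0.0282  0.1227] [-0.38385486 -0.74569626 -0.1323906 ] [ 2.62916199 -0.48833917  0.03985808]
[ 1.91000e-02 -1.12300e-01 -1.10000e-03  4.81709e+01] 0.17511330861145447
at [ 0.0117 -0.0284  0.1229]
[-0.0, 0.0, 0.0, 0.8, 0.0, -0.1, 1] # th 54 [-0.028  0.123] 50.0
[-0.0, 0.0, 0.0, 2.6, 7.7, -8.0, 1] # th 58 [-0.02   0.115] 50.0
[-0.0, 0.0, 0.0, 4.2, 14.2, -16.8, 1] # th 62 [-0.014  0.106] 50.0
[-0.0, 0.0, 0.0, 5.3, 19.1, -26.3, 1] # th 66 [-0.009  0.097] 50.0
[-0.0, 0.0, 0.0, 6.5, 23.9, -35.8, 1] # th 70 [-0.004  0.087] 50.0
[-0.0, 0.0, 0.0, 8.0, 30.2, -45.0, 1] # th 74 [0.003 0.078] 50.0
[-0.0, 0.0, 0.0, 9.3, 35.7, -54.8, 1] # th 78 [0.008 0.068] 50.0
[-0.0, 0.0, 0.0, 10.4, 40.4, -65.2, 1] # th 82 [0.013 0.058] 50.0
[-0.0, 0.0, 0.0, 11.3, 44.1, -76.2, 1] # th 86 [0.017 0.047] 50.0
[-0.0, 0.0, 0.0, 11.9, 47.0, -87.8, 1] # th 90 [0.02  0.035] 50.0
[-0.0, 0.0, 0.0, 12.2, 48.1, -100.6, 1] # th 94 [0.021 0.022] 50.0
```

View pics/s5.png

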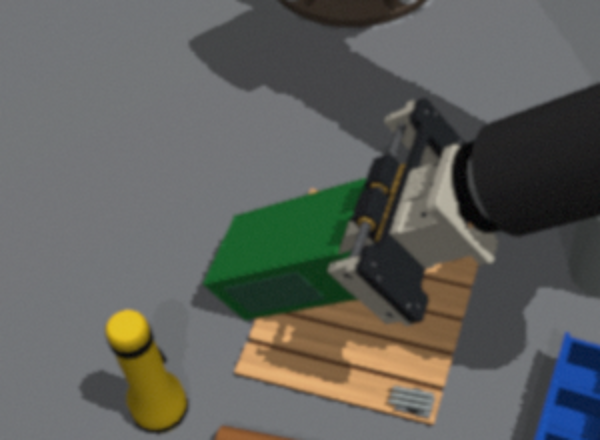

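The fingers are holding the pot at about 50°, foot at the tray edge. I'll keep lowering it, taking smaller steps towards the end.

Request:
carry_out:
  increments:
    - [0,0,0,0.9,3.9,-3.9,1]
    - [0,0,0,1.8,7.7,-8,1]
    - [0,0,0,2.6,11,-12.3,1]
    - [0,0,0,3.4,14.2,-16.8,1]
    - [0,0,0,4,16.7,-21.5,1]
    - [0,0,0,4.5,19.1,-26.3,1]
    - [0,0,0,5.1,21.5,-31,1]
    - [0,0,0,5.7,23.9,-35.8,1]
    - [0,0,0,6.5,27,-40.4,1]
    - [0,0,0,7.2,30.2,-45,1]
    - [0,0,0,7.9,33,-49.9,1]
    - [0,0,0,8.5,35.7,-54.8,1]
    - [0,0,0,8.5,35.7,-54.8,1]

```text
clock: 15.35
tool_pos: [0.5441, 0.0484, 0.0678]
orientation: [-130.0, -0.0, 166.7]
force: [0.5, 0.4, -0.0]
opening: 0.0006
```

```bash
python3 - <<'E'
from h import *
p,r,o=cur(); print(intray(p),o["force"],o["moment"])
S,x,f=fittip(78); print(np.round(x,4),f)
cv2.imwrite("pics/s6.png",cv2.resize(S[0]["pixels"][80:300,140:440],None,fx=2,fy=2))
rows([78,80,82,84,86,88,90,92,94])
E
```

```text
[0.0117 0.0084 0.0678] [ 0.498819    0.40708951 -0.00684227] [ 2.6021273  -0.53699596  0.01036584]
[ 1.24000e-02 -1.32200e-01  2.20000e-03  7.79093e+01] 0.05851264628161568
at [0.0117 0.0082 0.0681]
[-0.0, 0.0, 0.0, 0.8, 0.0, 0.0, 1] # th 78 [0.008 0.068] 50.0
[-0.0, 0.0, 0.0, 1.4, 2.4, -5.1, 1] # th 80 [0.011 0.063] 50.0
[-0.0, 0.0, 0.0, 1.9, 4.7, -10.4, 1] # th 82 [0.013 0.058] 50.0
[-0.0, 0.0, 0.0, 2.4, 6.7, -15.8, 1] # th 84 [0.015 0.052] 50.0
[-0.0, 0.0, 0.0, 2.8, 8.5, -21.4, 1] # th 86 [0.017 0.047] 50.0
[-0.0, 0.0, 0.0, 3.2, 10.0, -27.2, 1] # th 88 [0.019 0.041] 50.0
[-0.0, 0.0, 0.0, 3.5, 11.3, -33.0, 1] # th 90 [0.02  0.035] 50.0
[-0.0, 0.0, 0.0, 3.6, 12.0, -39.3, 1] # th 92 [0.021 0.029] 50.0
[-0.0, 0.0, 0.0, 3.7, 12.4, -45.8, 1] # th 94 [0.021 0.022] 50.0
```

View pics/s6.png

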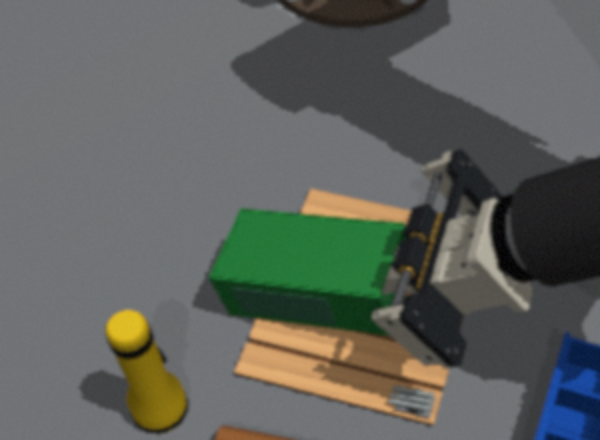

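The pot is at about 78°, with its foot at tray y -132 mm. Now the last part, slowly.

Request:
carry_out:
  increments:
    - [0,0,0,0.3,1.2,-2.6,1]
    - [0,0,0,0.6,2.4,-5.1,1]
    - [0,0,0,0.9,3.6,-7.8,1]
    - [0,0,0,1.1,4.7,-10.4,1]
    - [0,0,0,1.4,5.7,-13.1,1]
    - [0,0,0,1.6,6.7,-15.8,1]
    - [0,0,0,1.8,7.6,-18.6,1]
    - [0,0,0,2,8.5,-21.4,1]
    - [0,0,0,2.2,9.3,-24.3,1]
    - [0,0,0,2.4,10,-27.2,1]
    - [0,0,0,2.5,10.6,-30,1]
    - [0,0,0,2.7,11.3,-33,1]
    - [0,0,0,2.8,11.7,-36,1]
    - [0,0,0,2.9,12,-39.3,1]
    - [0,0,0,2.9,12,-41,1]
    - [0,0,0,2.9,12,-41,1]

```text
clock: 17.45
tool_pos: [0.547, 0.0602, 0.0271]
orientation: [-130.0, 0.0, 166.6]
force: [-1.1, -0.4, 0.0]
opening: 0.0004
```

```bash
python3 - <<'E'
from h import *
p,r,o=cur(); print(intray(p),o["force"],o["moment"])
S,x,f=fittip(90); print(np.round(x,4),f)
cv2.imwrite("pics/s7.png",cv2.resize(S[0]["pixels"][80:300,140:440],None,fx=2,fy=2))
E
```

```text
[0.0118 0.0206 0.0271] [-1.10231873 -0.35695493  0.02689214] [ 2.51697058 -0.49267619 -0.00715175]
[ 1.2300e-02 -1.3300e-01  1.0400e-02  9.0387e+01] 0.022302706824247065
```

View pics/s7.png

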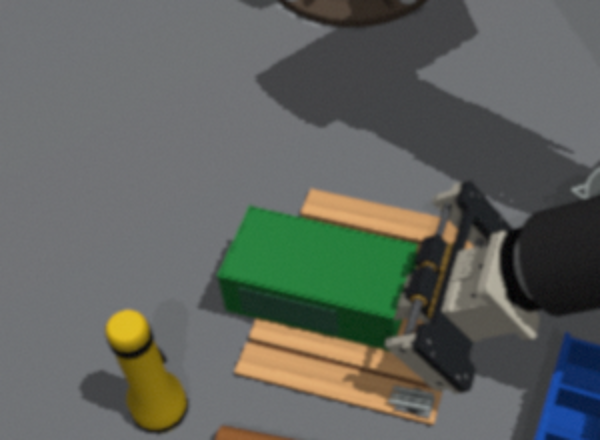

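The pot lies flat: fitted 90.4°, foot at z 10 mm. I'll withdraw along the finger axis, then go up.

Request:
carry_out:
  increments:
    - [0,0,0,1.8,7.5,6.4,1]
    - [0,0,0,3.5,14.9,12.8,1]
    - [0,0,0,5.3,22.4,19.3,1]
    - [0,0,0,7.1,29.8,25.7,1]
    - [0,0,0,8.9,37.3,32.1,1]
    - [0,0,0,10.7,45,39,1]
    - [0,0,0,11.8,49.5,43,1]
    - [0,0,0,11.8,49.5,65,1]
    - [0,0,0,11.8,49.5,95,1]
    - [0,0,0,11.8,49.5,130,1]
    - [0,0,0,11.8,49.5,165,1]
    - [0,0,0,11.8,49.5,200,1]
    - [0,0,0,11.8,49.5,200,1]

```text
clock: 19.18
tool_pos: [0.5596, 0.11, 0.231]
orientation: [-130.3, 0.2, 166.6]
force: [-0.5, 0.7, -1.2]
opening: 0.0001
```

```bash
python3 - <<'E'
from h import *
p,r,o=cur(); print(intray(p),o["force"])
S,x,f=fittip(90,names=("scene","top")); print(np.round(x,4),f)
M=hullmask(mask(S[0],"pot"))
def po(q,P):
    Q=R.from_euler('z',q[2]).apply(R.from_euler('x',-q[3]).apply(P-[0,.032,0]))+[q[0],q[1],.01]
    return Q@np.array([ex,ey,[0,0,1]])+np.r_[TR,0]
print("x,y,yaw,tilt",fit([S[0]],[M],box(.09,.064,.175),[.012,-.133,0,1.57],pose=po,step=(.01,.01,.1,.05)))
for l,q in(("jug",cyl(.045,.12)),("torch",cyl(.0275,.155))):
    m=mask(S[0],l)
    if m is not None: print(l,fit([S[0]],[hullmask(m)],q,(.478,.296,0) if l=="jug" else (.672,-.143,0))[0])
for l in("fork","seed_tray"): print(l,[d["centre"] for d in ctrl.search_frame(S[0],l)[:1]])
cv2.imwrite("pics/s8.png",np.hstack([S[0]["pixels"][60:360,120:520],S[1]["pixels"][130:430,120:520]]))
E
```

```text
[0.0126 0.072  0.231 ] [-0.49287007  0.72253067 -1.19076748]
[ 1.17000e-02 -1.33100e-01  1.15000e-02  9.13399e+01] 0.021124539292699585
x,y,yaw,tilt (array([ 0.01286811, -0.13393677,  0.01102078,  1.58308952]), np.float64(0.015861027190332333))
jug [0.48811704 0.30279062 0.02644937]
torch [ 0.67304304 -0.14323138 -0.02192392]
fork [[0.7115, 0.0478, 0.0179]]
seed_tray [[0.6741, 0.2719, 0.0224]]
```

View pics/s8.png

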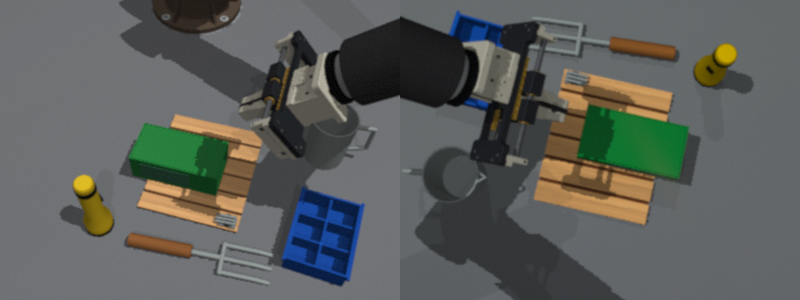

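```bash
python3 -c "
from plant import ctrl
print(ctrl.close_job())"
```

```text
the job is handed in; nothing more can be done
None
```

The pot is lying on its side on the tray with its mouth towards the clip end, and the job is handed in after about 19 s of robot time.

**How it was done:** I pushed the pot low with two fingertips until it stood square against the tray's edge. The fit there put it at tray y = -132 mm, upright. I then put the closed fingertips inside the mouth, tipped the pot from within, and held its rear wall back from inside while lowering it. There was no gripping or lifting.

**Final pose:** from the camera fits, with the gripper clear and above the pot:

| Check | Measured | Allowed |
|---|---|---|
| Tilt | 1.583–1.594 rad | 1.48–1.66 rad |
| Yaw against the tray | 0.01 rad | below 0.25 rad |
| x, middle line | +12 mm | within 60 mm |
| Bottom (y of pot) | about -133 mm | -160 to -90 mm |
| Foot height | about 11 mm | below 25 mm |

**Checks that disagreed:**
- **Jug:** in the last scene picture its fit read about 12 mm off its starting place. The gripper hid part of it there. In the top view, where it is clear, it had not moved.
- **Tilt during tipping:** the fits made while the gripper covered the mouth matched poorly. One read 22° when the picture looked like about 30°. I relied on the picture there.

The torch, fork and seed tray show no movement beyond measuring error. I could not measure the pot's turning speed or the fingertip contact force directly. The wrist force readings between moves stayed under 2 N.

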